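# Dial the key safe's code and draw its latch

## Robot

A 7-joint arm with a two-finger parallel gripper is mounted at the origin on the work surface. World frame = base frame: x ahead of the robot, y to its left, z up, the work surface at z = 0. Lengths are in m, angles in rad, forces in N, time in s.
With the tool pointing down it reaches from about 0.4 to 0.875 m from the base axis. Payload 19.3 kg.
Tool frame: the origin (TCP) lies at the very end of the fingers, on their centre line; the grasp point (between the pads) lies bot.tcp_to_grasp behind it (bot.tcp_to_grasp is the distance from the TCP to the grasp point, in m); z points along the fingers, y is the direction in which the jaws open and shut (so a half turn about z gives the same grasp; the last joint's range is limited). The gripper opens to 85 mm and grips with 20 to 120 N. Pads are 22 mm wide; open, the fingers measure 114 mm over their backs; the gripper's body (76 mm by 85 mm) begins 54 mm behind the grasp point. The pads swing forward as they close: fully open they stand 13 mm farther back than shut.
Start: joints at [-1.295, 0.521, -0.036, 1.599, 0.021, 1.021, -0.113], TCP at [0.212, 0.588, 0.201] pointing down, gripper open.
Joint ranges: [-2.91, 2.91], [-0.3, 2.13], [-1.5, 1.42], [0.17, 2.43], [-1.26, 4.41], [0.16, 1.93], [-2.52, 2.52]. Speed limits (rad/s): [1.89, 1.89, 2.39, 2.39, 3.01, 3.01, 3.01].

## Interface

Orientations are given as [roll, pitch, yaw] about the fixed x, y, z axes, in that order (R = Rz(yaw) Ry(pitch) Rx(roll)).
In Python, from workcell import bot gives the robot as it stands.
- The arm moves only by the tool servo_tool, never from a script. Its argument "targets" is a list of rows, each a list of 2 entries, a list of its own where there are three numbers: the shift along the tool's x, y, z in units of 0.05 m (1.0 is 0.05 m), then the turn about the tool's z in units of 5 degrees (1.0 is 5 degrees). A call has 1 to 12 rows; each row shifts and turns the commanded pose from where the row before left it, along the tool's axes as they then stand; what a row does not reach is not made up. A row lasts 1/8 s, in which the tool goes at most 62.5 mm and 10.7 degrees, less where a joint would pass 70% of its speed; a pose out of reach is approached as far as the arm can. A call with a number of a shift or a turn outside -1 to 1 is refused whole. A call with a gripper value outside its range is refused whole. "gripper" is the opening, from -1 (shut) to 1 (fully open), so that 0 is half open, set as the call begins (left out, the last holds). The fingers move at their own pace and stop on an object; "newtons" is the grip in N (left out, the last holds). Time passes only in rows, so rows that do not move let the fingers close. It gives the time, the measured TCP pose, the force and the opening at its end, in the units of the state.
- bot.observe(): the state, without advancing time (a new reading comes with each control period).
- bot.grab_frame(name): name is "scene" or "top" or "wrist"; returns the picture (480x640x3 uint8, blue, green, red); there is no depth.
- bot.get_calibration(name): a dict with "fx", "fy", "cx", "cy" (pixels), "pose" (4x4, takes a point from camera to world coordinates). Camera axes: x right, y up, looking along -z (the intrinsics and any distortion apply to the point x, -y, -z); pixel columns grow to the right and rows downward; lengths in m; the calibration is good to about 2 mm. A picture is of the moment at which its call begins: read the wrist's pose just before it. get_calibration takes no time and is no camera call; for the wrist camera it gives the pose at the moment of the call.
- bot.job_done(): hands the job in, once; it reports no verdict.
The state is a dict: "clock": time; "qpos": joint angles; "qd": joint speeds; "joint_efforts": joint torques, N m; "position": TCP position; "tool_rot": TCP orientation; "force": force on the tool from outside, world axes, zero at the start; "moment": the same for the moment, N m; "grip_width": finger opening in m.
Only numpy, scipy, OpenCV 4.12 (cv2) and the standard library are available. Lean on these libraries where they do the work, as an engineer would, in place of code of your own. Each camera call takes 0.05 s, during which the arm holds its last target.

## Task

Unlock the grey key safe on the packing bench: roll its three worn thumbwheels, which stand at unequal heights, by pressing a fingertip lightly on the rim and dragging, until the pips facing straight up read 4, 2, 5 from the robot's left to right, then slide the steel latch fully home towards the wheels and let go. Press gently: never more than 20 N on a wheel or 25 N on the latch, which stays blocked until the code is right; leave the other things on the bench where they are.

Things in the scene. Friction and masses are not known exactly. Their poses are not given: they have to be found in the camera images.
- lock_box: Grey steel safe fixed to the bench, 210 (x) x 220 (y) x 80 mm high; origin at the centre of its underside, z up. Its x points roughly away from the robot, its y along the row of wheels towards the robot's left. The wheels stand in a row in its top at x = +10 mm, y = +50, 0, -50 mm; the latch stands at x = -68 mm, y = 0. Each wheel stands 10 to 21 mm proud of the top and is carried on a stiff spring: pressed straight down it sinks 1 mm for each 5 N, at most 6 mm.
- wheel_left (a joint): Left (+y) thumbwheel, a black drum 44 mm in diameter and 24 mm wide, its axle level along the lock box's y. Value in rad, 0 with the number 1 (one white pip) facing straight up; number k faces up at (k-1) x 1.0472, k = 1 to 6. The value grows as the wheel's top is rolled along the lock box's +x (away from the robot). It stops at -0.3 and 5.54 (it does not go round past 6 to 1). It has no clicks: a friction brake of 0.09 N m holds it wherever it is left.
- wheel_middle (a joint): Middle thumbwheel, a black drum 44 mm in diameter and 24 mm wide, its axle level along the lock box's y. Value in rad, 0 with the number 1 (one white pip) facing straight up; number k faces up at (k-1) x 1.0472, k = 1 to 6. The value grows as the wheel's top is rolled along the lock box's +x (away from the robot). It stops at -0.3 and 5.54 (it does not go round past 6 to 1). It has no clicks: a friction brake of 0.09 N m holds it wherever it is left.
- wheel_right (a joint): Right (-y) thumbwheel, a black drum 44 mm in diameter and 24 mm wide, its axle level along the lock box's y. Value in rad, 0 with the number 1 (one white pip) facing straight up; number k faces up at (k-1) x 1.0472, k = 1 to 6. The value grows as the wheel's top is rolled along the lock box's +x (away from the robot). It stops at -0.3 and 5.54 (it does not go round past 6 to 1). It has no clicks: a friction brake of 0.09 N m holds it wherever it is left.
- top_left (a point): Fixed point on the lock box, straight above the left wheel's axle, 101 mm above the table and 21 mm above the box's top: the highest that the rim can stand. The wheels' seats are worn, each differently: the rim's true highest point lies 0 to 11 mm below this point (not measured; feel for it). Axes as the lock box.
- top_middle (a point): Fixed point on the lock box, straight above the middle wheel's axle, 101 mm above the table and 21 mm above the box's top: the highest that the rim can stand. The wheels' seats are worn, each differently: the rim's true highest point lies 0 to 11 mm below this point (not measured; feel for it). Axes as the lock box.
- top_right (a point): Fixed point on the lock box, straight above the right wheel's axle, 101 mm above the table and 21 mm above the box's top: the highest that the rim can stand. The wheels' seats are worn, each differently: the rim's true highest point lies 0 to 11 mm below this point (not measured; feel for it). Axes as the lock box.
- latch (a joint): Latch travel in m: 0 at the start, 0.014 fully home towards the wheels (along the lock box's +x). About 2.5 N moves it; it stays where it is left. With a wheel more than about 0.2 rad off the code it is blocked at 6 mm or less.
- latch_grip (a point): Centre of the latch's upright steel fin, which moves with it: 12 mm thick (along the lock box's x), 46 mm wide (y), from 2 to 24 mm above the box's top. This point is 13 mm above the top. The axes are the lock box's. It can be pushed on its face away from the wheels or pinched from above.
- tape_roll: Bystander: cardboard tape core, 52 mm across, 19 mm high, lying on the safe's top behind the wheels; leave alone. Origin: its underside.
- carton: Bystander: small carton 120 x 150 x 90 mm; leave alone. Origin: its underside.
- stapler: Bystander: stapler 140 mm long; leave alone. Origin: its underside.
- screwdriver: Bystander: screwdriver; leave alone. Origin: its underside.
- mug: Bystander: white mug, 80 mm across, 90 mm high; leave alone. Origin: its underside.
- scanner: Bystander: hand scanner, 190 mm long; leave alone. Origin: its underside.
- glue_jar: Bystander: white jar, 48 mm across, 70 mm high; leave alone. Origin: its underside.

How it is judged:
By the outcome, as a careful person would: the job done as asked, in the order asked, and still so for the second after the job is handed in, with the robot touching nothing.
It also fails if it takes over 64 s, if anything falls off the work surface, if the arm or the gripper's body presses on something with over 40 N, if the wrist force passes 120 N, or if a joint passes its speed limit or range.

## Working session

There is one attempt and no reset: what is moved stays moved. The work goes in short steps, Python scripts to look and compute and a tool call to move; the robot and the scene stay as the last step left them, time stands still between calls to the robot, and variables do not carry over. Pictures are saved under pics/ and viewed, and the job is handed in when it is done.

Besides the shell and the picture viewer there is one more tool, called after "Call:" as name(argument=value, ...), one argument or row to a line, values as JSON. servo_tool: Moves the arm, as the interface text tells. Its arguments: {"type":"object","properties":{"targets":{"type":"array","items":{"type":"array"}},"gripper":{"type":"number"},"newtons":{"type":"number"}},"required":["targets"]}

```bash
ls; mkdir -p pics
python3 - <<'E'
from workcell import bot
import cv2,numpy as np
print(bot.observe(), bot.tcp_to_grasp)
for n in ["scene","top","wrist"]:
    c=bot.get_calibration(n); print(n,c)
    cv2.imwrite(f"pics/{n}0.png",bot.grab_frame(n))
E
```

```text
pics
{'clock': 0.0, 'qpos': array([-1.2951928 ,  0.52200434, -0.03631106,  1.59999376,  0.02120229,
        1.02109466, -0.1127989 ]), 'qd': array([-0.00010132,  0.00074452, -0.00118553, -0.00031507, -0.00133049,
        0.00054266,  0.00041447]), 'joint_efforts': array([ 1.10436758e-03, -9.27084875e+01,  1.98011287e+00, -3.69927871e+01,
        1.78329827e-02,  7.94697844e-03,  4.11960275e-05]), 'position': array([0.21176859, 0.58764329, 0.20043706]), 'tool_rot': array([-3.14048115e+00,  8.93438076e-05,  2.79576707e+00]), 'force': array([-0.00452043, -0.49412708, -0.80397036]), 'moment': array([-0.02521535,  0.04047581,  0.00853978]), 'grip_width': 0.08559261723158032} 0.0187
scene {'fx': 584.1662273007663, 'fy': 584.1662273007663, 'cx': 327.1302054222527, 'cy': 239.5734074950952, 'pose': array([[-0.31656631, -0.81505992,  0.48524539,  1.13373967],
       [ 0.9485436 , -0.26815846,  0.1683926 ,  0.19801878],
       [-0.0071274 ,  0.51358384,  0.85800981,  1.15320732],
       [ 0.        ,  0.        ,  0.        ,  1.        ]])}
top {'fx': 450.79592231399323, 'fy': 450.79592231399323, 'cx': 321.20631355656366, 'cy': 238.89401989628684, 'pose': array([[-0.01440707,  0.9844798 , -0.17490555,  0.2951504 ],
       [-0.99978903, -0.01674462, -0.01189621, -0.01198393],
       [-0.01464031,  0.17469726,  0.98451335,  1.28787095],
       [ 0.        ,  0.        ,  0.        ,  1.        ]])}
wrist {'fx': 340.25692575405617, 'fy': 340.25692575405617, 'cx': 318.25887994723917, 'cy': 236.87955667114616, 'pose': array([[ 3.38595915e-01, -8.98093008e-01, -2.80680878e-01,
         1.40843965e-01],
       [ 9.40931765e-01,  3.23031749e-01,  1.01478579e-01,
         6.14317158e-01],
       [-4.68367663e-04, -2.98461786e-01,  9.54421470e-01,
         3.72754620e-01],
       [ 0.00000000e+00,  0.00000000e+00,  0.00000000e+00,
         1.00000000e+00]])}
```

View pics/scene0.png

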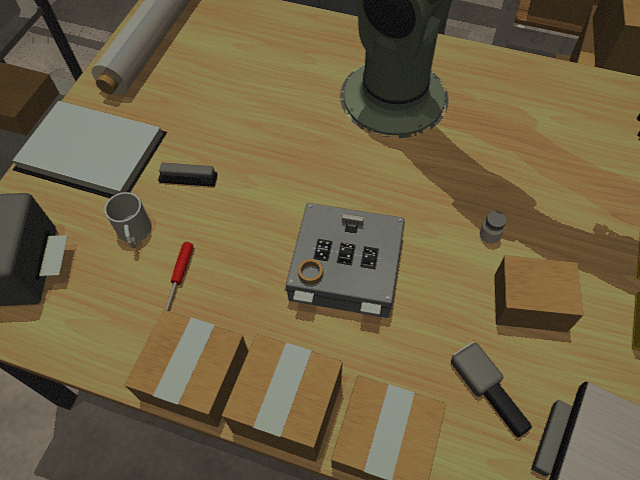

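View pics/top0.png

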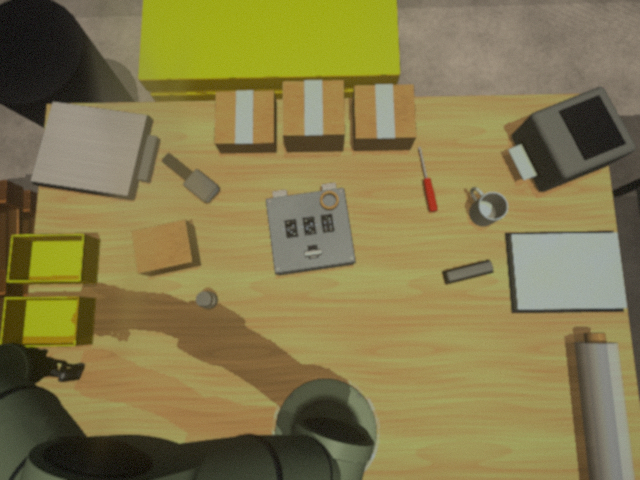

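View pics/wrist0.png

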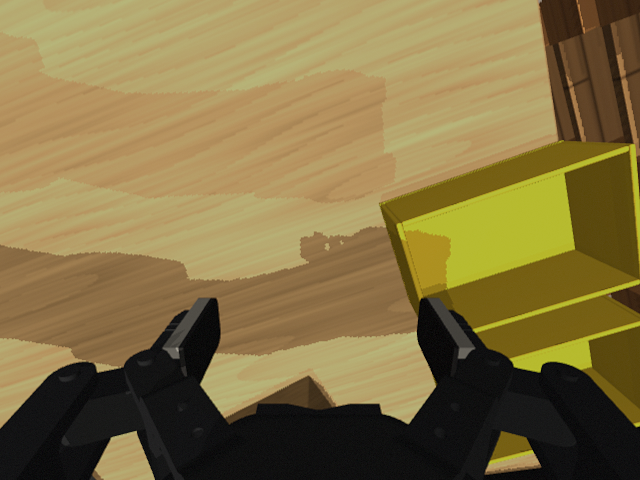

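The scene view shows the safe at about (345,255), with its wheels at (323,250), (346,253) and (370,257) and the latch at (352,222). In the top view the safe is at about (311,230), the latch at (313,251) and the tape roll at (330,200). The wrist view shows only the bins.

```bash
cat > h.py <<'E'
import numpy as np,cv2
def ray(c,u,v):
    P=np.array(c["pose"]); d=np.array([(u-c["cx"])/c["fx"],-(v-c["cy"])/c["fy"],-1.0])
    return P[:3,3],P[:3,:3]@d
def onplane(c,u,v,z):
    o,d=ray(c,u,v); return o+d*(z-o[2])/d[2]
def tri(rays):
    A=np.zeros((3,3));b=np.zeros(3)
    for o,d in rays:
        d=d/np.linalg.norm(d);M=np.eye(3)-np.outer(d,d);A+=M;b+=M@o
    return np.linalg.solve(A,b)
def proj(c,p):
    P=np.array(c["pose"]);q=P[:3,:3].T@(np.array(p)-P[:3,3]);q=q/-q[2]
    return c["cx"]+c["fx"]*q[0],c["cy"]-c["fy"]*q[1]
E
python3 - <<'E'
import cv2,numpy as np
a=cv2.imread('pics/scene0.png')[190:325,275:420]; cv2.imwrite('pics/s0c.png',cv2.resize(a,None,fx=4,fy=4,interpolation=2))
b=cv2.imread('pics/top0.png')[175:285,255:365]; cv2.imwrite('pics/t0c.png',cv2.resize(b,None,fx=5,fy=5,interpolation=2))
E
```

```text
(no output)
```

View pics/s0c.png

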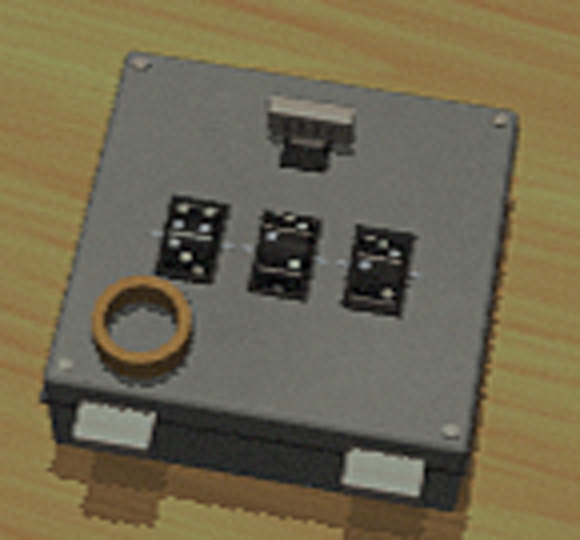

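View pics/t0c.png

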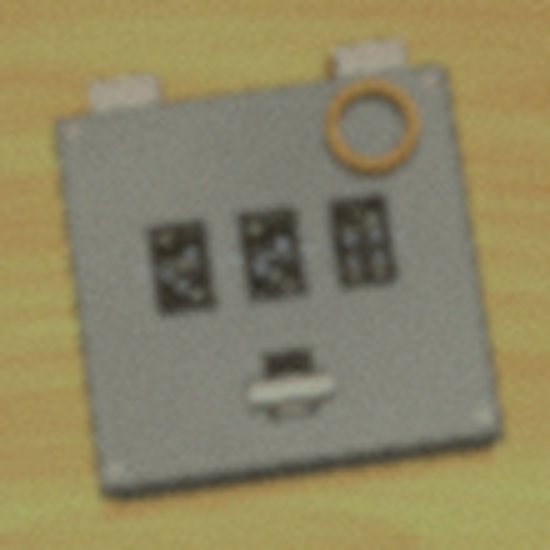

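In the zoomed crops the corner screws are clear in both views. The wheels sit in the middle of the top, and the latch fin is on the robot's side.

Run:
```python
from workcell import bot
from h import *
s=bot.get_calibration("scene");t=bot.get_calibration("top")
f=lambda p:(275+p[0]/4-.4,190+p[1]/4-.4); g=lambda p:(255+p[0]/5-.4,175+p[1]/5-.4)
S={'n-':(140,62),'n+':(501,120),'f-':(66,364),'f+':(451,431)}
T={'n-':(483,413),'n+':(117,468),'f-':(432,78),'f+':(70,130)}
pts={}
for k in S:
    p=tri([ray(s,*f(S[k])),ray(t,*g(T[k]))]);print(k,p.round(4),onplane(s,*f(S[k]),.08).round(4),onplane(t,*g(T[k]),.08).round(4));pts[k]=p
c=sum(pts.values())/4;print(c)
x=(pts['f-']+pts['f+']-pts['n-']-pts['n+']);y=(pts['n+']+pts['f+']-pts['n-']-pts['f-'])
print(np.arctan2(x[1],x[0]),np.arctan2(-y[0],y[1]),np.linalg.norm(x)/2,np.linalg.norm(y)/2)
o=bot.observe();
from scipy.spatial.transform import Rotation as R
Rt=R.from_euler('xyz',o['tool_rot']).as_matrix();print(Rt.round(3))
W=np.array(bot.get_calibration('wrist')['pose']);print((Rt.T@(W[:3,3]-o['position'])).round(4));print((Rt.T@W[:3,:3]).round(3))
```

```text
n- [ 0.4574 -0.077   0.0848] [ 0.4543 -0.0778  0.08  ] [ 0.4582 -0.0776  0.08  ]
n+ [0.431  0.1211 0.0826] [0.4289 0.1221 0.08  ] [0.4315 0.1202 0.08  ]
f- [ 0.6447 -0.0527  0.0827] [ 0.6432 -0.0519  0.08  ] [ 0.6459 -0.0542  0.08  ]
f+ [0.6191 0.1462 0.0828] [0.6178 0.146  0.08  ] [0.6199 0.1467 0.08  ]
[0.53805956 0.03441046 0.08320137]
0.13077332046723997 0.13036210314003455 0.18933656217256506 0.2002177129980726
[[-0.941  0.339 -0.   ]
 [ 0.339  0.941 -0.001]
 [-0.    -0.001 -1.   ]]
[ 0.0757  0.0008 -0.1723]
[[ 0.     0.954  0.298]
 [ 1.    -0.    -0.001]
 [-0.001  0.298 -0.954]]
```

```bash
cat >> h.py <<'E'
C=np.array([0.538,0.0344]);YAW=0.1305
def b2w(x,y):
    c,s=np.cos(YAW),np.sin(YAW);return C+np.array([c*x-s*y,s*x+c*y])
def w2b(p):
    c,s=np.cos(YAW),np.sin(YAW);d=np.array(p)[:2]-C;return np.array([c*d[0]+s*d[1],-s*d[0]+c*d[1]])
def rows(pos,yaw,target,tyaw,n):
    # tool down: tool x=(cos,sin), tool y=(sin,-cos), z down; +turn lowers yaw
    d=(np.array(target)-pos)/n;dy=(tyaw-yaw)/n
    for i in range(n):
        w=yaw+dy*i
        sx=d[0]*np.cos(w)+d[1]*np.sin(w);sy=d[0]*np.sin(w)-d[1]*np.cos(w)
        print([[round(sx/.05,2),round(sy/.05,2),round(-d[2]/.05,2)],round(-np.degrees(dy)/5,2)],end=',')
    print()
E
python3 - <<'E'
from workcell import bot
from h import *
o=bot.observe();t=b2w(.01,-.045);print(t)
rows(o['position'],o['tool_rot'][2],[*t,.155],np.pi/2+YAW,15)
s=bot.get_calibration("scene")
# tape roll
print('tape',w2b(onplane(s,275+143/4,190+322/4,.099)))
print('latch',w2b(onplane(s,275+311/4,190+108/4,.104)))
E
```

```text
[ 0.55377082 -0.00891606]
[[np.float64(-0.7), np.float64(-0.59), np.float64(0.06)], np.float64(0.84)],[[np.float64(-0.74), np.float64(-0.54), np.float64(0.06)], np.float64(0.84)],[[np.float64(-0.78), np.float64(-0.49), np.float64(0.06)], np.float64(0.84)],[[np.float64(-0.81), np.float64(-0.43), np.float64(0.06)], np.float64(0.84)],[[np.float64(-0.84), np.float64(-0.37), np.float64(0.06)], np.float64(0.84)],[[np.float64(-0.86), np.float64(-0.31), np.float64(0.06)], np.float64(0.84)],[[np.float64(-0.88), np.float64(-0.24), np.float64(0.06)], np.float64(0.84)],[[np.float64(-0.9), np.float64(-0.18), np.float64(0.06)], np.float64(0.84)],[[np.float64(-0.91), np.float64(-0.11), np.float64(0.06)], np.float64(0.84)],[[np.float64(-0.92), np.float64(-0.04), np.float64(0.06)], np.float64(0.84)],[[np.float64(-0.92), np.float64(0.02), np.float64(0.06)], np.float64(0.84)],[[np.float64(-0.91), np.float64(0.09), np.float64(0.06)], np.float64(0.84)],[[np.float64(-0.9), np.float64(0.16), np.float64(0.06)], np.float64(0.84)],[[np.float64(-0.89), np.float64(0.22), np.float64(0.06)], np.float64(0.84)],[[np.float64(-0.87), np.float64(0.29), np.float64(0.06)], np.float64(0.84)],
tape [ 0.07228144 -0.06167175]
latch [-0.06870631  0.00094255]
```

Call:
servo_tool(
  targets=[
    [[-0.7, -0.59, 0], 0.84],
    [[-0.74, -0.54, 0], 0.84],
    [[-0.78, -0.49, 0], 0.84],
    [[-0.81, -0.43, 0], 0.84],
    [[-0.84, -0.37, 0], 0.84],
    [[-0.86, -0.31, 0], 0.84],
    [[-0.88, -0.24, 0], 0.84],
    [[-0.9, -0.18, 0], 0.84],
    [[-0.91, -0.11, 0.1], 0.84],
    [[-0.92, -0.04, 0.1], 0.84],
    [[-0.92, 0.02, 0.1], 0.84],
    [[-0.91, 0.09, 0.1], 0.84],
  ],
  gripper=-1,
  newtons=40,
)

```text
clock: 1.65
position: [0.4847, 0.1086, 0.1809]
tool_rot: [3.142, 0.0, 1.914]
force: [1.3, 0.6, 0.9]
grip_width: -0.0001
```

Call:
servo_tool(
  targets=[
    [[-0.9, 0.16, 0.1], 0.84],
    [[-0.89, 0.22, 0.2], 0.84],
    [[-0.87, 0.29, 0.2], 0.84],
    [[0, 0, 0], 0],
    [[0, 0, 0], 0],
  ],
)

```text
clock: 2.28
position: [0.552, -0.009, 0.1558]
tool_rot: [-3.141, -0.0, 1.697]
force: [-0.9, 0.1, 0.3]
grip_width: 0.0001
```

```bash
cat > look.py <<'E'
import sys
from workcell import bot
from h import *
def look(tag,show=True):
    o=bot.observe();c=bot.get_calibration('wrist');im=bot.grab_frame('wrist')
    np.save(f'pics/{tag}.npy',c['pose']);cv2.imwrite(f'pics/{tag}.png',im)
    print('t',round(o['clock'],2),'pos',o['position'].round(4),'yaw',round(o['tool_rot'][2],4),'box',w2b(o['position']).round(4),'F',o['force'].round(2))
    return c,im
if __name__=='__main__': look(sys.argv[1])
E
python3 look.py w1
```

```text
t 2.27 pos [ 0.552  -0.009   0.1558] yaw 1.6967 box [ 0.0082 -0.0448] F [-0.89  0.06  0.28]
```

View pics/w1.png

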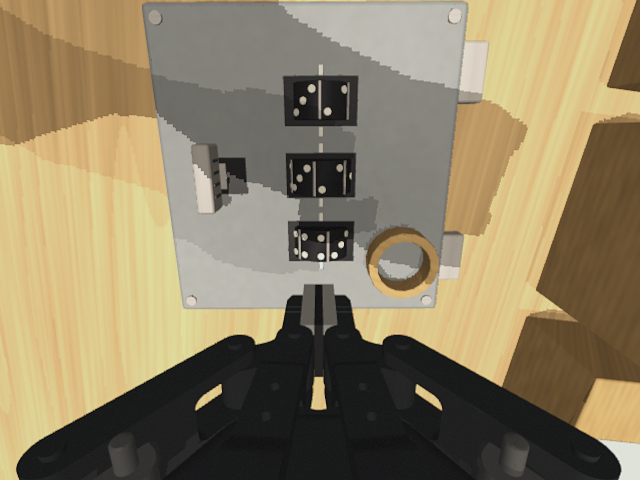

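The wrist view shows the top squarely, with the left wheel at (320,100), the middle at (321,175) and the right at (321,242). The latch fin is at (205,178), the tape roll at (402,262) and the shut fingertips at (318,300).

Run:
```python
import cv2
a=cv2.imread('pics/w1.png')[60:275,260:380]; cv2.imwrite('pics/w1c.png',cv2.resize(a,(480,600) if 0 else None,fx=2.75,fy=2.75,interpolation=2))
for i,(r) in enumerate([(65,135),(140,210),(210,275)]):
    pass
import numpy as np
P=[cv2.resize(cv2.imread('pics/w1.png')[r:r+60,275:365],None,fx=4,fy=4,interpolation=2) for r in (70,146,213)]
cv2.imwrite('pics/w1d.png',cv2.resize(np.vstack(P),None,fx=.83,fy=.83))
```

```text
(no output)
```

View pics/w1d.png

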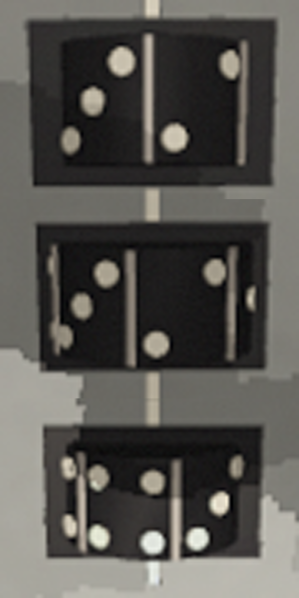

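```bash
cat > whl.py <<'E'
from h import *
from scipy.optimize import brentq
def cyl_phi(c,u,v,ax,ztop,box,R=.022):
    # angle from vertical (positive = +x/far) where the pixel ray meets the drum; ax=box x of the axle
    o,d=ray(c,u,v); ex=np.array([np.cos(box[2]),np.sin(box[2]),0])
    ox=(o-np.array([box[0],box[1],0]))@ex-ax; oz=o[2]-(ztop-R); dx=d@ex; dz=d[2]
    A=dx*dx+dz*dz;B=ox*dx+oz*dz;D=B*B-A*(ox*ox+oz*oz-R*R)
    if D<0:return np.nan
    t=(-B-np.sqrt(D))/A
    return np.arctan2(ox+t*dx,oz+t*dz)
E
python3 - <<'E'
from workcell import bot
from whl import *
c=bot.get_calibration('wrist');c['pose']=np.load('pics/w1.npy')
im=cv2.imread('pics/w1.png')
S={'n+':(155,17),'f+':(455,16),'f-':(428,300),'n-':(191,300)}
g=im.astype(int)
Q={}
for k,(u,v) in S.items():
    Q[k]=onplane(c,u,v,.082);print(k,Q[k].round(4))
x=Q['f+']+Q['f-']-Q['n+']-Q['n-'];y=Q['n+']+Q['f+']-Q['n-']-Q['f-']
print('ctr',sum(Q.values())/4,'yaw',np.arctan2(x[1],x[0]),np.arctan2(-y[0],y[1]),np.linalg.norm(x)/2,np.linalg.norm(y)/2)
ctr=sum(Q.values())/4;box=(ctr[0],ctr[1],.1305)
def w2(p):
    a,b=np.cos(.1305),np.sin(.1305);d=p[:2]-ctr[:2];return np.array([a*d[0]+b*d[1],-b*d[0]+a*d[1]])
f=lambda x,y,r:(275+x/3.32-.4,r+y/3.32-.4)
for m in [f(151,6,70),f(151,200,70),f(152,211-199,146),f(152,385-199,146),f(154,570-398,213)]: print('mark',m,w2(onplane(c,*m,.081)).round(4))
L={'left':[f(148,98,70),f(242,103,70)],'mid':[f(55,101,146),f(130,109,146),f(232,104,146)],'right':[f(82,105,213),f(177,112,213)]}
for k,p in L.items():
  for z in (.09,.094,.098,.101):
    print(k,z,[round(float(np.degrees(cyl_phi(c,*q,.010,z,box))),1) for q in p],[w2(onplane(c,*q,z)).round(4)[1] for q in p][:1])
E
```

```text
n+ [0.4325 0.1222 0.082 ]
f+ [0.62   0.1465 0.082 ]
f- [ 0.6471 -0.0505  0.082 ]
n- [ 0.4581 -0.0745  0.082 ]
ctr [0.53939019 0.03592471 0.082     ] yaw 0.127732168571661 0.13308666935502297 0.18981276988642684 0.19864227418620511
mark (320.0819277108434, 71.40722891566264) [0.0092 0.068 ]
mark (320.0819277108434, 129.84096385542168) [0.0091 0.0311]
mark (320.3831325301205, 149.2144578313253) [0.0093 0.0181]
mark (320.3831325301205, 201.62409638554217) [ 0.0092 -0.0193]
mark (320.9855421686747, 264.4072289156627) [ 0.0096 -0.069 ]
left 0.09 [-3.8, 53.5] [np.float64(0.0502)]
left 0.094 [-3.9, 52.0] [np.float64(0.0499)]
left 0.098 [-3.9, 50.5] [np.float64(0.0495)]
left 0.101 [-3.9, 49.4] [np.float64(0.0493)]
mid 0.09 [nan, -14.3, 48.6] [np.float64(0.0006)]
mid 0.094 [nan, -14.1, 47.3] [np.float64(0.0011)]
mid 0.098 [nan, -14.0, 46.0] [np.float64(0.0016)]
mid 0.101 [-79.8, -13.9, 45.1] [np.float64(0.002)]
right 0.09 [-50.4, 12.2] [np.float64(-0.0493)]
right 0.094 [-49.4, 11.9] [np.float64(-0.048)]
right 0.098 [-48.4, 11.6] [np.float64(-0.0466)]
right 0.101 [-47.6, 11.4] [np.float64(-0.0456)]
```

```bash
sed -i 's/^C=.*/C=np.array([0.5386,0.0358]);YAW=0.1305/' h.py
cat > go.py <<'E'
import sys
from workcell import bot
from h import *
o=bot.observe();b=w2b(o['position']);t=[float(a)/1000 for a in sys.argv[1:4]]
print('t',round(o['clock'],2),'box mm',(b*1000).round(1),'z',round(o['position'][2]*1000,1),'F',o['force'].round(1))
print('units x,y,z:',((t[1]-b[1])/.05).round(3),((t[0]-b[0])/.05).round(3),round((o['position'][2]-t[2])/.05,3),'turn',round(np.degrees(o['tool_rot'][2]-np.pi/2-YAW)/5,2))
E
python3 go.py 3 -50 104
```

```text
t 2.33 box mm [  7.6 -45.7] z 156.0 F [ 0.2 -0.  -0.4]
units x,y,z: -0.086 -0.091 1.04 turn -0.04
```

Call:
servo_tool(
  targets=[
    [[-0.09, -0.09, 0.4], 0],
    [[0, 0, 0.4], 0],
    [[0, 0, 0.2], 0],
    [[0, 0, 0.06], 0],
    [[0, 0, 0], 0],
  ],
)

```text
clock: 2.95
position: [0.5486, -0.0142, 0.1034]
tool_rot: [3.141, -0.0, 1.697]
force: [-0.1, -0.2, 0.0]
grip_width: 0.0002
```

Call:
servo_tool(
  targets=[
    [[0, 0, 0.03], 0],
    [[0, 0, 0.03], 0],
    [[0, 0, 0.03], 0],
  ],
)

```text
clock: 3.32
position: [0.5485, -0.0144, 0.0985]
tool_rot: [3.141, -0.0, 1.696]
force: [0.5, -0.3, -0.3]
grip_width: -0.0001
```

Call:
servo_tool(
  targets=[
    [[0, 0, 0.03], 0],
    [[0, 0, 0.02], 0],
    [[0, 0, 0], 0],
  ],
)

```text
clock: 3.7
position: [0.5483, -0.0144, 0.0959]
tool_rot: [-3.141, 0.0, 1.696]
force: [-0.1, 0.4, -1.1]
grip_width: -0.0003
```

Call:
servo_tool(
  targets=[
    [[0, 0, 0.02], 0],
    [[0, 0, 0.02], 0],
  ],
)

```text
clock: 3.95
position: [0.5484, -0.0144, 0.094]
tool_rot: [3.142, 0.0, 1.696]
force: [0.2, -0.2, 1.1]
grip_width: 0.0001
```

Call:
servo_tool(
  targets=[
    [[0, 0, 0.02], 0],
    [[0, 0, 0.02], 0],
  ],
)

```text
clock: 4.2
position: [0.5484, -0.0144, 0.0919]
tool_rot: [-3.142, 0.0, 1.696]
force: [0.3, 0.7, -0.6]
grip_width: 0.0001
```

Call:
servo_tool(
  targets=[
    [[0, 0, 0.02], 0],
    [[0, 0, 0.02], 0],
  ],
)

```text
clock: 4.45
position: [0.5484, -0.0144, 0.0899]
tool_rot: [-3.142, 0.0, 1.696]
force: [0.1, 0.1, 0.4]
grip_width: -0.0003
```

Call:
servo_tool(
  targets=[
    [[0, 0, 0.02], 0],
    [[0, 0, 0], 0],
  ],
)

```text
clock: 4.7
position: [0.5484, -0.0144, 0.0889]
tool_rot: [-3.142, 0.0, 1.696]
force: [-0.7, -0.3, 0.1]
grip_width: 0.0001
```

```bash
python3 look.py w2; python3 -c "
import cv2
a=cv2.imread('pics/w2.png')[0:400,160:480];cv2.imwrite('pics/w2c.png',cv2.resize(a,None,fx=1.5,fy=1.5,interpolation=2))"
```

```text
t 4.7 pos [ 0.5484 -0.0144  0.0889] yaw 1.6962 box [ 0.0032 -0.0511] F [-0.74 -0.29  0.14]
```

View pics/w2c.png

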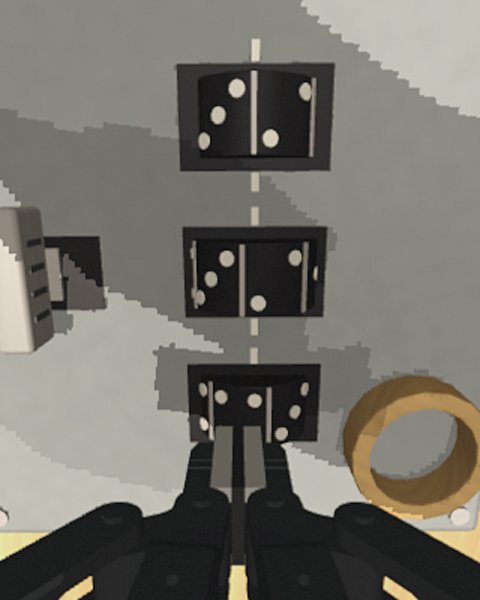

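The wrist view shows the shut tip at about (320,290), over the right wheel and covering its axle line, with no sign of contact yet.

Call:
servo_tool(
  targets=[
    [[0, 0, 0.02], 0],
    [[0, 0, 0], 0],
  ],
)

```text
clock: 5.0
position: [0.5484, -0.0145, 0.0879]
tool_rot: [-3.141, 0.0, 1.696]
force: [0.3, -0.2, 0.3]
grip_width: 0.0001
```

Call:
servo_tool(
  targets=[
    [[0, 0, 0.02], 0],
    [[0, 0, 0], 0],
  ],
)

```text
clock: 5.25
position: [0.5484, -0.0144, 0.0869]
tool_rot: [-3.141, 0.0, 1.696]
force: [-0.3, 0.7, -0.5]
grip_width: 0.0
```

Run:
```python
from workcell import bot
from h import *
c=bot.get_calibration('wrist');o=bot.observe();print(proj(c,o['position']),o['position'])
# left/right tip corners at +-8mm y, +-11 x tool
y=o['tool_rot'][2];tx=np.array([np.cos(y),np.sin(y),0]);ty=np.array([np.sin(y),-np.cos(y),0])
for a in(-11,11):
  for b in(-8,8):print(a,b,proj(c,o['position']+tx*a/1e3+ty*b/1e3))
im=bot.grab_frame('scene');cv2.imwrite('pics/s3.png',im)
cv2.imwrite('pics/s3c.png',cv2.resize(im[190:325,275:420],None,fx=4,fy=4,interpolation=2))
s=bot.get_calibration('scene');u,v=proj(s,o['position']);print('scene',u,v,(u-275)*4,(v-190)*4)
```

```text
(np.float64(316.6652341281205), np.float64(276.73383986114396)) [ 0.54836155 -0.01444115  0.08690405]
-11 -8 (np.float64(302.4027503570177), np.float64(294.7952247938687))
-11 8 (np.float64(330.9674021455979), np.float64(294.79790911511736))
11 -8 (np.float64(301.8532880635268), np.float64(258.0259055696453))
11 8 (np.float64(331.4345675224004), np.float64(258.030602759181))
scene 323.05360629961126 245.9817089480018 192.21442519844504 223.92683579200718
```

View pics/s3c.png

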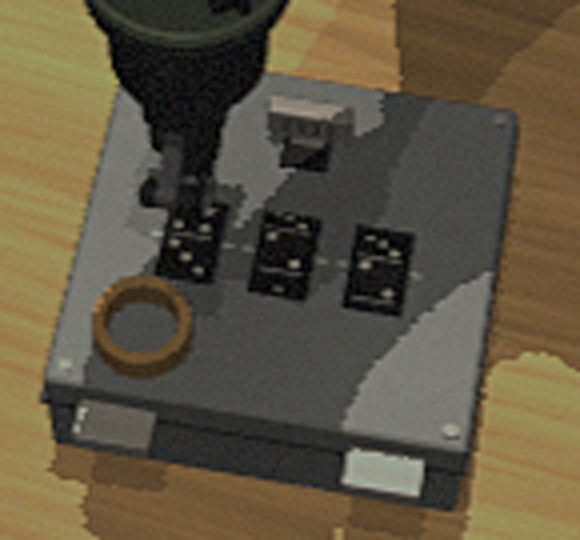

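Run:
```python
from workcell import bot
from h import *
c=bot.get_calibration('wrist');o=bot.observe();y=o['tool_rot'][2];tx=np.array([np.cos(y),np.sin(y),0])
for x in (0,5,8,11):
  print(x,[(d,round(proj(c,o['position']+tx*x/1e3+[0,0,d/1e3])[1],1)) for d in(0,4,8,12,16,20,30)])
im=bot.grab_frame('wrist');cv2.imwrite('pics/w3.png',im);cv2.imwrite('pics/w3c.png',cv2.resize(im[200:350,250:400],None,fx=4,fy=4,interpolation=2))
```

```text
0 [(0, np.float64(276.7)), (4, np.float64(279.7)), (8, np.float64(282.9)), (12, np.float64(286.2)), (16, np.float64(289.7)), (20, np.float64(293.3)), (30, np.float64(303.1))]
5 [(0, np.float64(268.3)), (4, np.float64(271.2)), (8, np.float64(274.2)), (12, np.float64(277.3)), (16, np.float64(280.6)), (20, np.float64(284.0)), (30, np.float64(293.3))]
8 [(0, np.float64(263.2)), (4, np.float64(266.0)), (8, np.float64(268.9)), (12, np.float64(271.9)), (16, np.float64(275.1)), (20, np.float64(278.4)), (30, np.float64(287.4))]
11 [(0, np.float64(258.0)), (4, np.float64(260.7)), (8, np.float64(263.5)), (12, np.float64(266.4)), (16, np.float64(269.5)), (20, np.float64(272.7)), (30, np.float64(281.5))]
```

View pics/w3c.png

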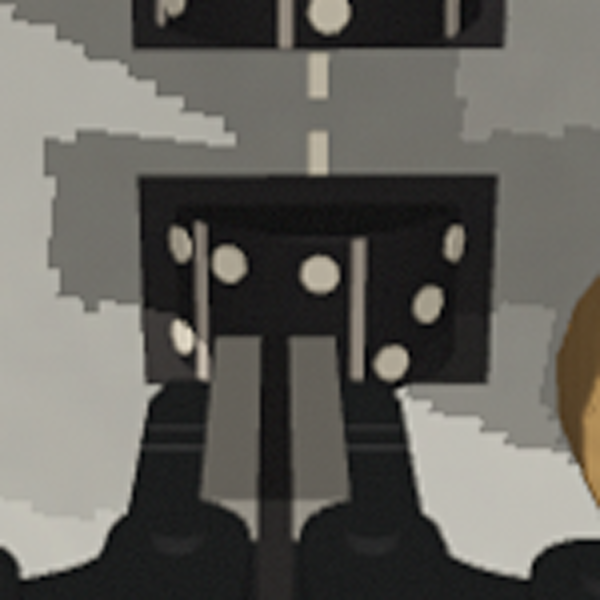

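The tip's image position suggests the real fingertips may end behind the TCP. I'll keep lowering in small steps and watch the force.

Call:
servo_tool(
  targets=[
    [[0, 0, 0.02], 0],
    [[0, 0, 0.02], 0],
  ],
)

```text
clock: 5.6
position: [0.5484, -0.0144, 0.0849]
tool_rot: [3.142, 0.0, 1.696]
force: [0.5, 0.2, 0.5]
grip_width: 0.0003
```

Call:
servo_tool(
  targets=[
    [[0, 0, 0.02], 0],
    [[0, 0, 0.02], 0],
  ],
)

```text
clock: 5.85
position: [0.5484, -0.0144, 0.0829]
tool_rot: [-3.142, 0.0, 1.696]
force: [0.4, -0.2, 0.4]
grip_width: 0.0003
```

Run:
```python
from workcell import bot
from h import *
im=bot.grab_frame('wrist');cv2.imwrite('pics/w4.png',im)
i2=bot.grab_frame('scene');cv2.imwrite('pics/s4.png',i2)
a=cv2.resize(im[200:350,250:400],None,fx=3,fy=3,interpolation=2)
b=cv2.resize(i2[195:270,290:345],None,fx=6,fy=6,interpolation=2)
b=np.clip(b.astype(int)*2,0,255).astype(np.uint8)
cv2.imwrite('pics/w4c.png',np.hstack([a,b]))
s=bot.get_calibration('scene');o=bot.observe();print([((u-290)*6+450,(v-195)*6) for u,v in [proj(s,o['position']+[0,0,d]) for d in(0,.01,.02,.03)]])
```

```text
[(np.float64(648.4914492916746), np.float64(311.63949257359855)), (np.float64(648.1187875400996), np.float64(297.30808415491015)), (np.float64(647.740888396031), np.float64(282.77526195936315)), (np.float64(647.3576406685694), np.float64(268.03674993182875))]
```

View pics/w4c.png

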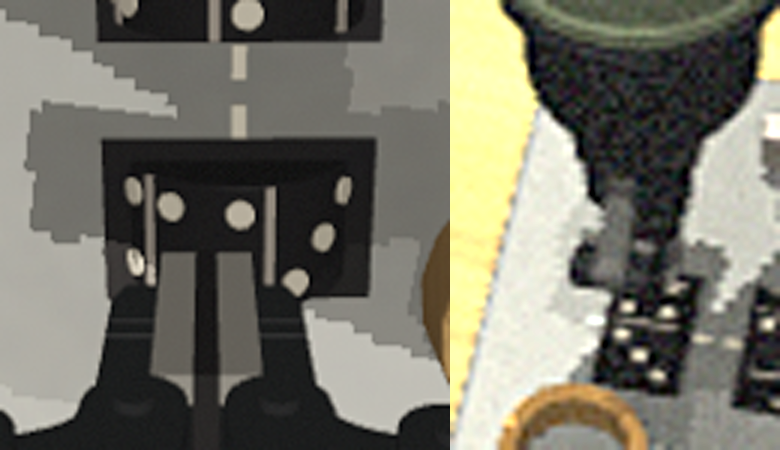

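The scene view puts the visible finger end at about 20 mm above the reported TCP. The wheel is still clear of it, so I'll continue down.

Call:
servo_tool(
  targets=[
    [[0, 0, 0.02], 0],
    [[0, 0, 0.02], 0],
    [[0, 0, 0.02], 0],
  ],
)

```text
clock: 6.32
position: [0.5484, -0.0144, 0.0799]
tool_rot: [3.142, 0.0, 1.696]
force: [-0.0, -0.1, -0.0]
grip_width: 0.0001
```

Call:
servo_tool(
  targets=[
    [[0, 0, 0.02], 0],
    [[0, 0, 0.02], 0],
    [[0, 0, 0.02], 0],
  ],
)

```text
clock: 6.7
position: [0.5484, -0.0144, 0.0769]
tool_rot: [-3.142, 0.0, 1.696]
force: [0.3, 0.0, 0.6]
grip_width: 0.0
```

Call:
servo_tool(
  targets=[
    [[0, 0, 0.02], 0],
    [[0, 0, 0.02], 0],
    [[0, 0, 0.02], 0],
  ],
)

```text
clock: 7.08
position: [0.5484, -0.0144, 0.0739]
tool_rot: [-3.142, 0.0, 1.696]
force: [-0.9, -1.2, -0.2]
grip_width: 0.0002
```

Call:
servo_tool(
  targets=[
    [[0, 0, 0.02], 0],
    [[0, 0, 0.02], 0],
    [[0, 0, 0.02], 0],
  ],
)

```text
clock: 7.45
position: [0.5484, -0.0144, 0.0709]
tool_rot: [-3.142, -0.0, 1.696]
force: [0.3, -0.8, -0.1]
grip_width: -0.0
```

Run:
```python
from workcell import bot
from h import *
im=bot.grab_frame('wrist');cv2.imwrite('pics/w5.png',im)
i2=bot.grab_frame('scene');cv2.imwrite('pics/s5.png',i2)
a=cv2.resize(im[200:350,250:400],None,fx=3,fy=3,interpolation=2)
b=cv2.resize(i2[195:270,290:345],None,fx=6,fy=6,interpolation=2)
b=np.clip(b.astype(int)*3,0,255).astype(np.uint8)
cv2.imwrite('pics/w5c.png',np.hstack([a,b]))
```

```text
(no output)
```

View pics/w5c.png

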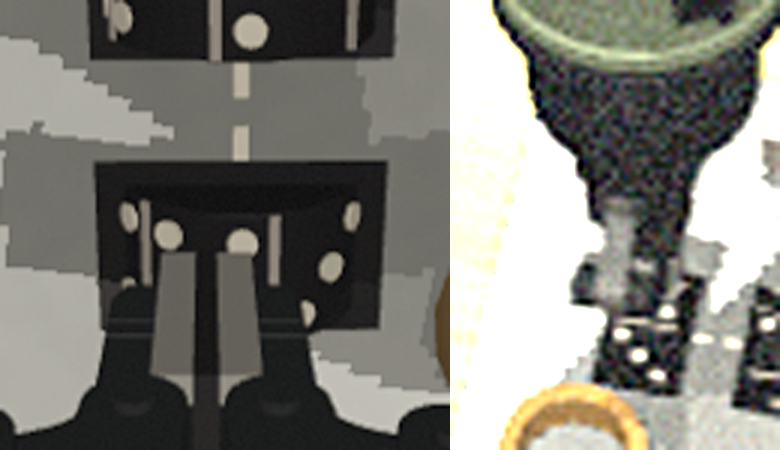

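Both views now agree that the real tip ends about 32 mm behind the reported TCP, for 22 mm wide pads. Contact should then come at a reported z of about 0.06, so I'll keep going gently.

Call:
servo_tool(
  targets=[
    [[0, 0, 0.02], 0],
    [[0, 0, 0.02], 0],
    [[0, 0, 0.02], 0],
  ],
)

```text
clock: 7.92
position: [0.5484, -0.0144, 0.0679]
tool_rot: [3.142, 0.0, 1.696]
force: [0.0, -0.4, -0.4]
grip_width: -0.0002
```

Call:
servo_tool(
  targets=[
    [[0, 0, 0.02], 0],
    [[0, 0, 0.02], 0],
  ],
)

```text
clock: 8.18
position: [0.5484, -0.0144, 0.0659]
tool_rot: [-3.142, 0.0, 1.696]
force: [0.1, -0.3, 0.5]
grip_width: 0.0
```

Call:
servo_tool(
  targets=[
    [[0, 0, 0.02], 0],
    [[0, 0, 0.02], 0],
  ],
)

```text
clock: 8.43
position: [0.5484, -0.0144, 0.0639]
tool_rot: [-3.142, 0.0, 1.696]
force: [-1.1, -0.1, 0.3]
grip_width: -0.0
```

Call:
servo_tool(
  targets=[
    [[0, 0, 0.02], 0],
    [[0, 0, 0.02], 0],
  ],
)

```text
clock: 8.68
position: [0.5486, -0.0144, 0.0622]
tool_rot: [3.141, -0.0, 1.696]
force: [-1.5, 0.2, 8.0]
grip_width: -0.0001
```

Call:
servo_tool(
  targets=[
    [[0, 0, 0.01], 0],
    [[0, 0.02, 0], 0],
    [[0, 0.02, 0], 0],
  ],
)

```text
clock: 9.05
position: [0.5501, -0.0142, 0.0617]
tool_rot: [-3.141, -0.0, 1.696]
force: [-4.1, -0.2, 9.8]
grip_width: 0.0004
```

Call:
servo_tool(
  targets=[
    [[0, 0.04, 0], 0],
    [[0, 0.04, 0], 0],
    [[0, 0.04, 0], 0],
    [[0, 0.04, 0], 0],
  ],
)

```text
clock: 9.55
position: [0.5581, -0.0132, 0.0618]
tool_rot: [-3.141, -0.0, 1.696]
force: [-3.7, 0.6, 10.5]
grip_width: 0.0002
```

Call:
servo_tool(
  targets=[
    [[0, 0.04, 0], 0],
    [[0, 0.04, 0], 0],
    [[0, 0, -0.05], 0],
    [[0, -0.1, -0.05], 0],
    [[0, -0.1, 0], 0],
    [[0, -0.1, 0], 0],
    [[0, 0, 0.06], 0],
    [[0, 0, 0], 0],
  ],
)

```text
clock: 10.55
position: [0.5472, -0.0146, 0.0633]
tool_rot: [-3.141, 0.0, 1.696]
force: [-2.9, 0.2, 3.3]
grip_width: 0.0002
```

```bash
python3 go.py 2 -50 61.7; python3 look.py w6
python3 - <<'E'
from h import *
im=cv2.imread('pics/w6.png');cv2.imwrite('pics/w6c.png',cv2.resize(im[200:320,250:400],None,fx=4,fy=4,interpolation=2))
E
```

```text
t 10.55 box mm [  2.  -51.1] z 63.3 F [-2.9  0.2  3.3]
units x,y,z: 0.022 0.0 0.032 turn -0.06
t 10.55 pos [ 0.5472 -0.0146  0.0633] yaw 1.6961 box [ 0.002  -0.0511] F [-2.86  0.16  3.26]
```

View pics/w6c.png

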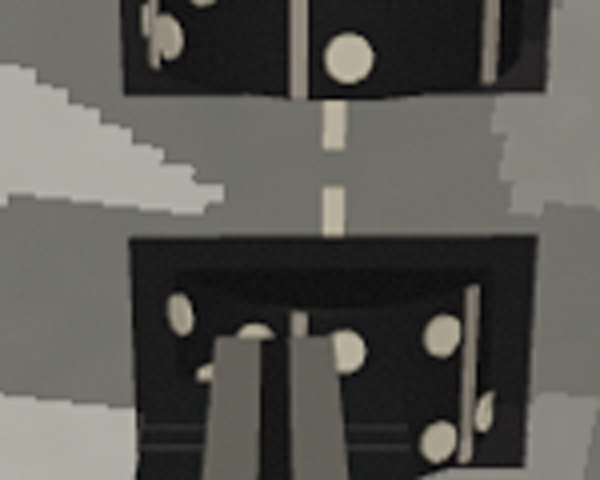

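The wrist view shows the right wheel's line between 4 and 5 at about (325,278), just short of the top mark at (333). The wheel is at about 198°, so it rolled without slipping and has about 42° left.

Call:
servo_tool(
  targets=[
    [[0, 0, 0.03], 0],
    [[0, 0, 0], 0],
    [[0, 0.04, 0], 0],
    [[0, 0.04, 0], 0],
    [[0, 0.04, 0], 0],
  ],
)

```text
clock: 11.22
position: [0.5533, -0.0138, 0.0621]
tool_rot: [-3.141, -0.0, 1.696]
force: [-3.8, -0.6, 8.3]
grip_width: -0.0001
```

Call:
servo_tool(
  targets=[
    [[0, 0.04, 0], 0],
    [[0, 0.04, 0], 0],
    [[0, 0.04, 0], 0],
    [[0, 0.04, 0], 0],
    [[0, 0.04, 0], 0],
    [[0, 0, -0.1], 0],
    [[0, -0.1, -0.8], 0],
    [[0, -0.1, -0.4], 0],
    [[0, 0, 0], 0],
  ],
)

```text
clock: 12.35
position: [0.5539, -0.0137, 0.1283]
tool_rot: [3.139, -0.0, 1.696]
force: [-0.1, -0.3, -0.2]
grip_width: -0.0002
```

```bash
python3 go.py 14 -1 66; python3 look.py w7
python3 - <<'E'
from h import *
im=cv2.imread('pics/w7.png');cv2.imwrite('pics/w7c.png',cv2.resize(im[80:300,240:400],None,fx=2.7,fy=2.7,interpolation=2))
E
```

```text
t 12.35 box mm [  8.7 -51.1] z 128.3 F [-0.1 -0.3 -0.2]
units x,y,z: 1.002 0.105 1.245 turn -0.06
t 12.35 pos [ 0.5539 -0.0137  0.1283] yaw 1.6963 box [ 0.0087 -0.0511] F [-0.15 -0.33 -0.15]
```

View pics/w7c.png

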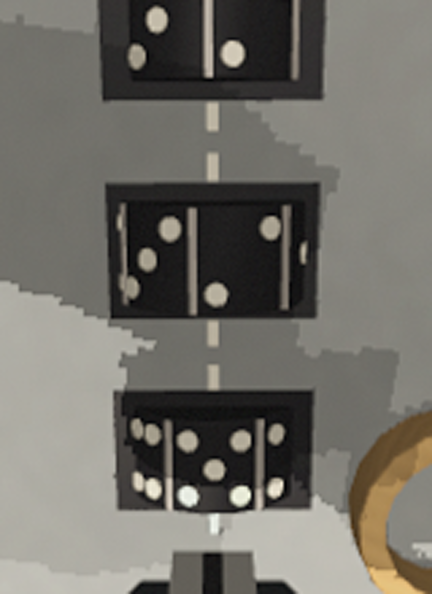

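The wrist view shows 5 on the right wheel, centred to within 1 px: its lines are at 169 and 260 in the crop and the mark is at 213. Next is the middle wheel.

Call:
servo_tool(
  targets=[
    [[0.5, 0.05, 0], 0],
    [[0.5, 0.04, 0.4], 0],
    [[0, 0, 0.4], 0],
    [[0, 0, 0.24], 0],
    [[0, 0, 0], 0],
  ],
)

```text
clock: 13.02
position: [0.551, 0.0358, 0.074]
tool_rot: [-3.14, 0.0, 1.696]
force: [-0.2, -0.6, -0.1]
grip_width: 0.0002
```

Call:
servo_tool(
  targets=[
    [[0, 0, 0.02], 0],
    [[0, 0, 0.02], 0],
  ],
)

```text
clock: 13.28
position: [0.5519, 0.0362, 0.0735]
tool_rot: [3.141, -0.0, 1.696]
force: [0.3, 0.3, -0.1]
grip_width: -0.0001
```

Call:
servo_tool(
  targets=[
    [[0, 0, 0.02], 0],
    [[0, 0, 0.02], 0],
    [[0, 0, 0.02], 0],
  ],
)

```text
clock: 13.65
position: [0.5516, 0.0363, 0.07]
tool_rot: [3.142, 0.0, 1.696]
force: [-0.9, 0.3, -0.7]
grip_width: 0.0001
```

Call:
servo_tool(
  targets=[
    [[0, 0, 0.02], 0],
    [[0, 0, 0.02], 0],
  ],
)

```text
clock: 13.9
position: [0.5517, 0.0363, 0.0681]
tool_rot: [3.141, 0.0, 1.696]
force: [-2.6, 0.9, 6.0]
grip_width: -0.0003
```

Call:
servo_tool(
  targets=[
    [[0, 0, 0.02], 0],
    [[0, 0, 0.01], 0],
  ],
)

```text
clock: 14.15
position: [0.5517, 0.0364, 0.0668]
tool_rot: [3.141, -0.0, 1.696]
force: [-3.5, -0.4, 10.8]
grip_width: 0.0001
```

Call:
servo_tool(
  targets=[
    [[0, -0.02, 0], 0],
    [[0, -0.03, 0], 0],
    [[0, -0.03, 0], 0],
    [[0, -0.03, 0], 0],
    [[0, -0.03, 0], 0],
    [[0, 0, 0], 0],
  ],
)

```text
clock: 14.9
position: [0.5461, 0.0356, 0.0673]
tool_rot: [3.139, 0.0, 1.696]
force: [4.2, -0.1, 8.6]
grip_width: -0.0001
```

Call:
servo_tool(
  targets=[
    [[0, -0.02, 0], 0],
    [[0, 0, 0], 0],
    [[0, 0, -0.1], 0],
    [[0, 0, -0.5], 0],
    [[0, 0, -0.5], 0],
    [[0, 0, 0], 0],
  ],
)

```text
clock: 15.65
position: [0.5443, 0.0355, 0.1229]
tool_rot: [3.139, -0.0, 1.696]
force: [1.1, 0.7, -0.5]
grip_width: 0.0002
```

```bash
cat > m.py <<'E'
import sys,os
from look import *
tag=sys.argv[1];c,im=look(tag)
cv2.imwrite(f'pics/{tag}c.png',cv2.resize(im[40:300,240:400],None,fx=2.3,fy=2.3,interpolation=2))
E
python3 m.py w8
```

```text
t 15.65 pos [0.5443 0.0355 0.1229] yaw 1.6961 box [ 0.0057 -0.0011] F [ 1.14  0.73 -0.5 ]
```

View pics/w8c.png

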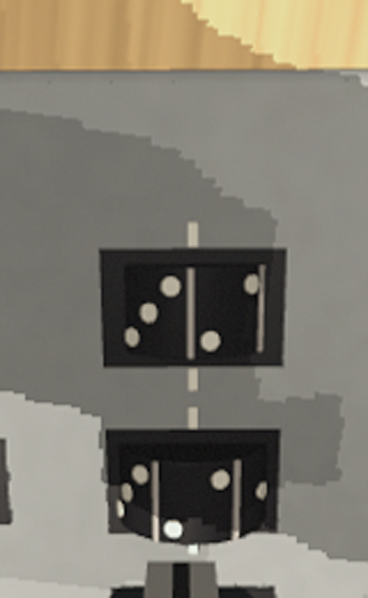

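The wrist view shows 2 on the middle wheel, within about 2° of the top: lines at 155 and 237, mark at 193. Next is the left wheel.

Call:
servo_tool(
  targets=[
    [[0.5, -0.05, 0], 0],
    [[0.52, -0.03, 0.3], 0],
    [[0, 0, 0.4], 0],
    [[0, 0, 0.24], 0],
    [[0, 0, 0], 0],
  ],
)

```text
clock: 16.32
position: [0.5327, 0.0848, 0.0736]
tool_rot: [-3.14, 0.001, 1.696]
force: [-0.2, 0.7, -0.2]
grip_width: -0.0006
```

Call:
servo_tool(
  targets=[
    [[0, 0, 0.02], 0],
    [[0, 0, 0.02], 0],
  ],
)

```text
clock: 16.58
position: [0.5336, 0.0853, 0.0729]
tool_rot: [3.141, -0.0, 1.696]
force: [-0.3, -0.5, 0.3]
grip_width: 0.0001
```

Call:
servo_tool(
  targets=[
    [[0, 0, 0.02], 0],
    [[0, 0, 0.02], 0],
    [[0, 0, 0.02], 0],
  ],
)

```text
clock: 16.95
position: [0.5334, 0.0855, 0.0695]
tool_rot: [3.141, 0.0, 1.696]
force: [-0.4, -0.7, 0.2]
grip_width: -0.0002
```

Call:
servo_tool(
  targets=[
    [[0, 0, 0.02], 0],
    [[0, 0, 0.02], 0],
  ],
)

```text
clock: 17.2
position: [0.5333, 0.0855, 0.0674]
tool_rot: [-3.142, 0.0, 1.696]
force: [0.2, 0.4, -0.8]
grip_width: -0.0004
```

Call:
servo_tool(
  targets=[
    [[0, 0, 0.02], 0],
    [[0, 0, 0.02], 0],
  ],
)

```text
clock: 17.45
position: [0.5333, 0.0855, 0.0654]
tool_rot: [3.142, 0.0, 1.696]
force: [0.7, -0.7, 0.2]
grip_width: -0.0002
```

Call:
servo_tool(
  targets=[
    [[0, 0, 0.02], 0],
    [[0, 0, 0.02], 0],
  ],
)

```text
clock: 17.7
position: [0.5333, 0.0855, 0.0634]
tool_rot: [3.142, -0.0, 1.696]
force: [-0.4, -0.3, -0.0]
grip_width: -0.0001
```

Call:
servo_tool(
  targets=[
    [[0, 0, 0.02], 0],
    [[0, 0, 0.02], 0],
  ],
)

```text
clock: 17.95
position: [0.5333, 0.0854, 0.0614]
tool_rot: [-3.142, 0.0, 1.696]
force: [0.5, -0.4, 0.8]
grip_width: 0.0002
```

Call:
servo_tool(
  targets=[
    [[0, 0, 0.02], 0],
    [[0, 0, 0.01], 0],
  ],
)

```text
clock: 18.2
position: [0.5334, 0.0855, 0.0601]
tool_rot: [3.141, -0.0, 1.696]
force: [-0.6, -0.6, 6.2]
grip_width: 0.0001
```

Call:
servo_tool(
  targets=[
    [[0, 0, 0.02], 0],
    [[0, 0.02, 0], 0],
    [[0, 0.03, 0], 0],
    [[0, 0.04, 0], 0],
  ],
)

```text
clock: 18.7
position: [0.5375, 0.086, 0.0593]
tool_rot: [-3.141, -0.0, 1.696]
force: [-4.3, -0.3, 9.4]
grip_width: -0.0005
```

Call:
servo_tool(
  targets=[
    [[0, 0.04, 0], 0],
    [[0, 0.04, 0], 0],
    [[0, 0.04, 0], 0],
    [[0, 0.04, 0], 0],
    [[0, 0.04, 0], 0],
    [[0, 0.04, 0], 0],
    [[0, 0, 0], 0],
  ],
)

```text
clock: 19.58
position: [0.5497, 0.0876, 0.0593]
tool_rot: [3.142, -0.0, 1.696]
force: [-2.1, 0.1, 8.6]
grip_width: -0.0002
```

Call:
servo_tool(
  targets=[
    [[0, 0, -0.06], 0],
    [[0, -0.1, -0.04], 0],
    [[0, -0.13, 0], 0],
    [[0, -0.12, 0], 0],
    [[0, 0, 0.06], 0],
    [[0, 0, 0], 0],
  ],
)

```text
clock: 20.32
position: [0.5321, 0.0853, 0.0608]
tool_rot: [-3.141, -0.0, 1.696]
force: [-2.0, -0.2, 2.4]
grip_width: 0.0004
```

```bash
python3 go.py 1.5 50 59.3; python3 m.py w9
```

```text
t 20.32 box mm [-0. 50.] z 60.8 F [-2.  -0.2  2.4]
units x,y,z: 0.001 0.03 0.029 turn -0.06
t 20.32 pos [0.5321 0.0853 0.0608] yaw 1.6962 box [-0.    0.05] F [-1.99 -0.18  2.44]
```

View pics/w9c.png

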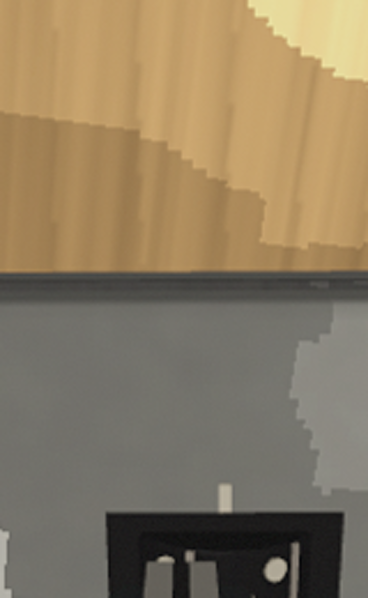

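The wrist view shows the left wheel's line between 3 and 4 at crop (190,555), with the mark at 225. The wheel is at about 128–131°, leaving about 50°.

Call:
servo_tool(
  targets=[
    [[0, 0.02, 0.01], 0],
    [[0, 0, 0.02], 0],
    [[0, 0.03, 0], 0],
    [[0, 0.04, 0], 0],
    [[0, 0.04, 0], 0],
    [[0, 0.04, 0], 0],
  ],
)

```text
clock: 21.12
position: [0.5407, 0.0864, 0.0596]
tool_rot: [-3.141, -0.0, 1.696]
force: [-4.8, 0.2, 8.8]
grip_width: -0.0002
```

```bash
python3 go.py 18 50 59.3
```

```text
t 21.12 box mm [ 8.7 49.9] z 59.6 F [-4.8  0.2  8.8]
units x,y,z: 0.003 0.186 0.007 turn -0.06
```

Call:
servo_tool(
  targets=[
    [[0, 0.04, 0], 0],
    [[0, 0.04, 0], 0],
    [[0, 0.04, 0], 0],
    [[0, 0.04, 0], 0],
    [[0, 0.04, 0], 0],
    [[0, 0, 0], 0],
    [[0, 0, -0.1], 0],
    [[-0.2, -0.1, -0.6], 0],
    [[-0.2, -0.1, -0.6], 0],
    [[0, 0, 0], 0],
  ],
)

```text
clock: 22.38
position: [0.5444, 0.066, 0.1266]
tool_rot: [3.138, -0.0, 1.695]
force: [-0.4, 0.3, 0.1]
grip_width: 0.0002
```

```bash
python3 m.py w10
```

```text
t 22.38 pos [0.5444 0.066  0.1266] yaw 1.695 box [0.0097 0.0291] F [-0.42  0.33  0.12]
```

View pics/w10c.png

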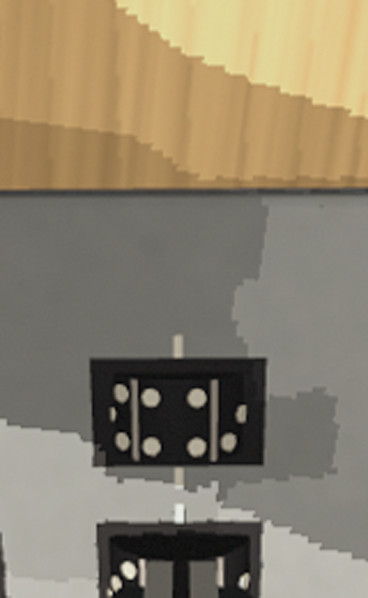

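The wrist view shows 4 on the left wheel, about 2.6° short of top: lines at 135 and 214, mark at 178. Next I'll go round to the near side of the latch.

Call:
servo_tool(
  targets=[
    [[-0.1, -0.4, 0], 0],
    [[-0.1, -0.5, 0], 0],
    [[-0.1, -0.5, 0], 0],
    [[-0.1, -0.4, 0], 0],
    [[-0.1, -0.3, 0], 0],
    [[-0.08, -0.1, 0], 0],
    [[0, 0, 0], 0],
  ],
)

```text
clock: 23.3
position: [0.4381, 0.0239, 0.1245]
tool_rot: [3.141, 0.0, 1.696]
force: [0.5, -0.2, -0.4]
grip_width: 0.0002
```

```bash
python3 go.py -98 0 64; python3 look.py w11
```

```text
t 23.3 box mm [-101.2    1.3] z 124.5 F [ 0.5 -0.2 -0.4]
units x,y,z: -0.026 0.064 1.21 turn -0.06
t 23.3 pos [0.4381 0.0239 0.1245] yaw 1.696 box [-0.1012  0.0013] F [ 0.52 -0.16 -0.4 ]
```

View pics/w11.png

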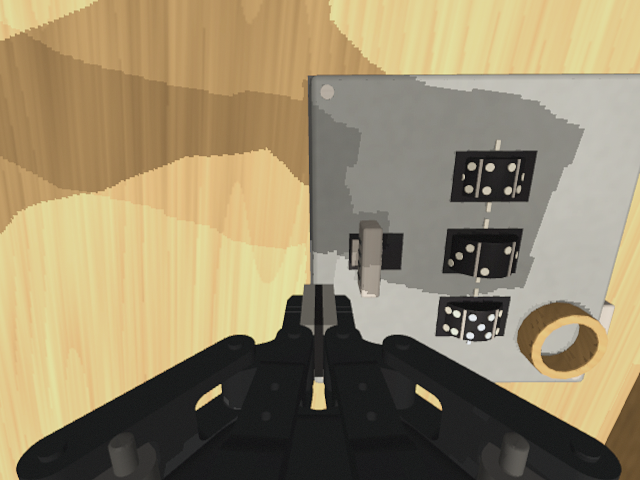

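The wrist view reads 4, 2, 5 at (497,178), (484,252) and (474,320). The tip at (318,290) is clear on the near side of the fin at (370,258).

Call:
servo_tool(
  targets=[
    [[0, 0.02, 0.4], 0],
    [[0, 0, 0.4], 0],
    [[0, 0, 0.3], 0],
    [[0, 0, 0.1], 0],
    [[0, 0, 0], 0],
  ],
)

```text
clock: 23.98
position: [0.439, 0.0242, 0.0645]
tool_rot: [-3.141, 0.0, 1.696]
force: [0.3, -0.4, -0.2]
grip_width: 0.0003
```

Call:
servo_tool(
  targets=[
    [[0, 0.06, 0], 0],
    [[0, 0.06, 0], 0],
    [[0, 0.06, 0], 0],
    [[0, 0, 0], 0],
  ],
)

```text
clock: 24.48
position: [0.4479, 0.0253, 0.0646]
tool_rot: [3.141, 0.0, 1.696]
force: [0.3, 0.3, -0.0]
grip_width: 0.0002
```

Call:
servo_tool(
  targets=[
    [[0, 0.04, 0], 0],
    [[0, 0.04, 0], 0],
    [[0, 0.04, 0], 0],
    [[0, 0, 0], 0],
  ],
)

```text
clock: 24.98
position: [0.4535, 0.026, 0.0644]
tool_rot: [-3.141, 0.0, 1.696]
force: [-2.9, -0.4, 0.9]
grip_width: 0.0003
```

Call:
servo_tool(
  targets=[
    [[0, 0.04, 0], 0],
    [[0, 0.04, 0], 0],
    [[0, 0, 0], 0],
  ],
)

```text
clock: 25.35
position: [0.4578, 0.0265, 0.0645]
tool_rot: [3.141, 0.0, 1.696]
force: [-2.1, 0.2, 0.2]
grip_width: -0.0002
```

Call:
servo_tool(
  targets=[
    [[0, 0.04, 0], 0],
    [[0, 0.04, 0], 0],
    [[0, 0, 0], 0],
  ],
)

```text
clock: 25.72
position: [0.4618, 0.0271, 0.0645]
tool_rot: [3.141, 0.0, 1.696]
force: [-1.9, 0.2, -0.7]
grip_width: -0.0001
```

Call:
servo_tool(
  targets=[
    [[0, 0.03, 0], 0],
    [[0, 0, 0], 0],
  ],
)

```text
clock: 25.98
position: [0.4631, 0.0272, 0.0645]
tool_rot: [3.141, 0.0, 1.696]
force: [-2.4, -0.2, -0.7]
grip_width: -0.0001
```

Call:
servo_tool(
  targets=[
    [[0, 0.02, 0], 0],
    [[0, 0.01, 0], 0],
    [[0, 0, 0], 0],
  ],
)

```text
clock: 26.35
position: [0.4645, 0.0274, 0.0645]
tool_rot: [3.142, 0.0, 1.696]
force: [-2.9, -0.4, -0.3]
grip_width: 0.0001
```

Call:
servo_tool(
  targets=[
    [[0, 0.02, 0], 0],
    [[0, 0, 0], 0],
  ],
)

```text
clock: 26.6
position: [0.4656, 0.0275, 0.0645]
tool_rot: [3.141, 0.0, 1.696]
force: [-2.3, 0.6, -0.7]
grip_width: -0.0002
```

Call:
servo_tool(
  targets=[
    [[0, 0.02, 0], 0],
    [[0, 0, 0], 0],
  ],
)

```text
clock: 26.85
position: [0.466, 0.0276, 0.0644]
tool_rot: [-3.141, -0.0, 1.696]
force: [-5.2, 0.7, 1.7]
grip_width: -0.0004
```

Call:
servo_tool(
  targets=[
    [[0, 0.02, 0], 0],
    [[0, 0, 0], 0],
  ],
)

```text
clock: 27.1
position: [0.4662, 0.0277, 0.0643]
tool_rot: [-3.139, -0.0, 1.696]
force: [-9.3, -0.7, 4.4]
grip_width: -0.0002
```

It has hit a hard stop at 9 N after about 14 mm of travel. I'll back off, lift and check.

Call:
servo_tool(
  targets=[
    [[0, -0.1, 0], 0],
    [[0, -0.2, 0], 0],
    [[0, -0.2, 0], 0],
    [[0, -0.1, -0.4], 0],
    [[0, 0, -0.6], 0],
    [[0, 0, -0.5], 0],
    [[0, 0, 0], 0],
    [[0, 0, 0], 0],
  ],
)

```text
clock: 28.1
position: [0.4373, 0.0241, 0.1391]
tool_rot: [-3.141, -0.0, 1.696]
force: [-0.8, 0.8, 0.6]
grip_width: -0.0002
```

```bash
python3 look.py w12
python3 - <<'E'
from workcell import bot
from h import *
im=cv2.imread('pics/w12.png');cv2.imwrite('pics/w12c.png',cv2.resize(im[110:390,300:620],None,fx=2.1,fy=2.1,interpolation=2))
# fin travel on plane z=.104 from scene
i2=bot.grab_frame('scene');cv2.imwrite('pics/s12.png',i2);cv2.imwrite('pics/s12c.png',cv2.resize(i2[190:325,275:420],None,fx=4,fy=4,interpolation=2))
E
```

```text
t 28.1 pos [0.4373 0.0241 0.1391] yaw 1.6964 box [-0.1019  0.0016] F [-0.79  0.84  0.62]
```

View pics/w12c.png

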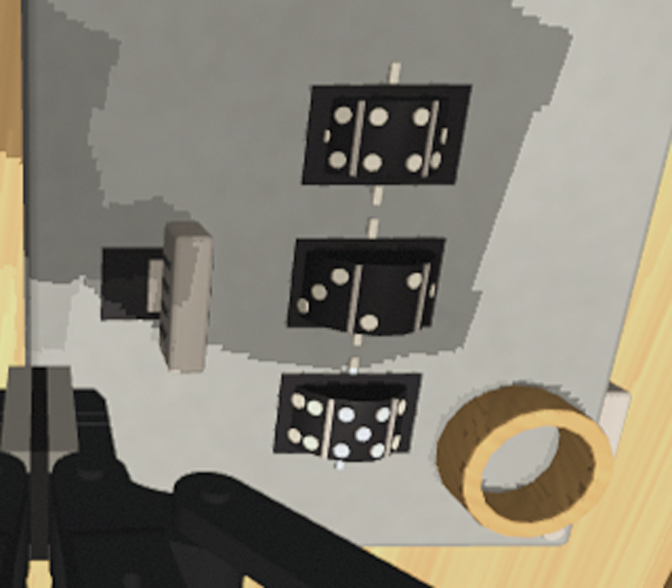

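View pics/s12c.png

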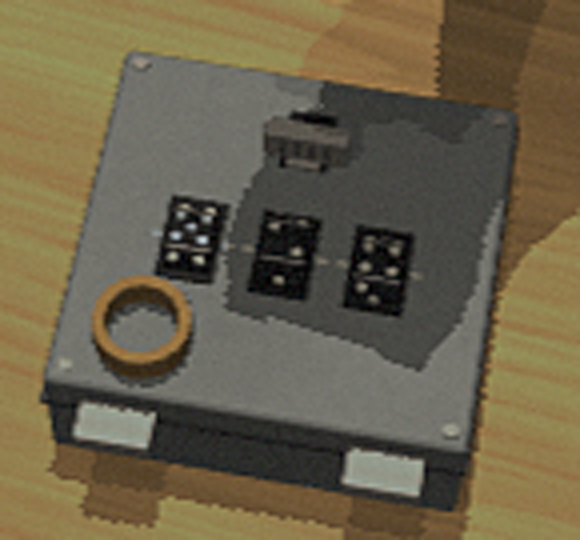

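Run:
```python
from workcell import bot
from h import *
s=bot.get_calibration('scene')
a=w2b(onplane(s,275+311/4,190+103/4,.104));b=w2b(onplane(s,275+306/4,190+126/4,.104));print(a,b,b-a)
```

```text
[-0.07263693 -0.00090588] [-0.05770333 -0.00105854] [ 0.0149336  -0.00015266]
```

The fin moved about 14–15 mm, so it is fully home, and the robot is clear of everything. Handing in.

```bash
python3 -c "
from workcell import bot
print(bot.job_done(), bot.observe()['clock'])"
```

```text
the job is handed in; nothing more can be done
the job is handed in; nothing more can be done
```

The safe's wheels now read 4, 2, 5 from left to right, the latch is pushed fully home, and I've handed the job in; it reports no verdict. The robot was clear of everything at about 28 s of the 64 s allowed.

- **Wheels:** I felt for each rim and rolled the right wheel in two strokes, the middle in one and the left in two. In the last pictures each number was within about 3° of straight up. The highest press I read on a wheel was about 11 N (limit 20 N).
- **Latch:** It slid at 2–3 N to a hard stop, where I read 9 N (limit 25 N). The arm's position gave about 14 mm of travel, and the scene camera about 15 mm (±1 mm), against the 14 mm expected.
- **Other things on the bench:** The tape roll was seen where it had been in the last pictures. I didn't check the other things afterwards, but the arm never went low near them.
- **One mismatch:** The shut fingertips end about 30 mm behind the reported TCP, not at it. I found this from the pictures and by feel, so the heights I measured are relative to first contact.

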